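# Press a bearing bushing into a slab-roller housing and lock its keeper

### The job

Press the bronze bushing, sleeve first, into the bore of the tilted blue bearing housing until the flange sits fully home against the housing's face, then swing the red-knobbed keeper all the way over the flange to lock it. Leave the other things on the bench where they are.

Things in the scene. Friction and masses are not known exactly. Their poses are not given: they have to be found in the camera images.
- bushing: Loose bronze bushing, 0.45 kg, standing on the bench on its sleeve: Ø40 mm sleeve 55 mm long (its last 10 mm taper to Ø35 mm at the foot), Ø64 x 8 mm flange, then a Ø40 mm boss 36 mm tall with a flat plugged top; 99 mm overall. Origin on the axis in the shoulder plane (flange underside, 55 mm above the foot); z along the axis to the boss. Grip it by the boss.
- housing: Blue bearing housing, fixed on a plywood cradle, bore's mouth leaning 30 degrees from vertical, to the robot's left and somewhat away from it. Origin: centre of the bore's mouth, in the face; z out of the bore, x up the sloping face, y level (about away from the robot). The face spans x -45 to 85, y -50 to 50 mm; block 62 mm deep. Bushing home: its origin at this origin, z axes in line.
- bore_pads (a point): Point on the bore's axis 22 mm below its mouth. The through bore is 43 mm wide with a 3 mm chamfer. Three sprung pads at this depth grip the sleeve: it enters freely for about 27 mm, then must be pushed with about 6 to 18 N until the flange bottoms on the face; it stays where it is left.
- keeper (a joint): Angle of the steel keeper bar (18 mm wide) about point keeper_pivot. 0: closed on its stop, nose over the flange of a bushing that is home (3 mm above it; a proud bushing blocks it). Starts open at 1.0 to 1.5 rad. At angle q the knob stands at x = 60 + 45 cos q, y = 45 sin q mm of the housing. About 2 to 3 N at the knob turns it; it stays where left.
- keeper_pivot (a point): The keeper's pivot on the housing's face, at x = 60 mm, y = 0 of the housing; the hinge axis is parallel to the bore. The bar is 6 mm thick, its underside 11 mm above the face; the nose ends 36 mm from here, the knob is 45 mm from here on the other side.
- keeper_knob (a point): Centre of the top of the keeper's upright red knob, a Ø18 mm post 36 mm tall (17 to 53 mm above the housing's face), parallel to the bore's axis.
- old_bushing: Bystander: worn grey plastic bushing of the same shape and size, standing on the bench. Not to be used. Origin as for the bronze one.
- cup: Bystander: terracotta cup, Ø72 mm, 90 mm tall; origin under its centre.
- jar: Bystander: closed glaze jar, Ø70 mm, 110 mm tall; origin under its centre.
- wrench: Bystander: steel wrench, 200 mm, lying flat.
- rolling_pin: Bystander: wooden rolling pin, Ø48 mm, 340 mm over its handles, lying; origin under its centre, along x.
- phone: Bystander: phone in a green case, 150 x 74 x 9 mm, lying flat.
- mallet: Bystander: hammer, 260 mm, lying flat.

How it is judged:
By the outcome, as a careful person would: the job done as asked, in the order asked, and still so for the second after the job is handed in, with the robot touching nothing.
It also fails if it takes over 69 s, if anything falls off the work surface, if the arm or the gripper's body presses on something with over 40 N, if the wrist force passes 120 N, or if a joint passes its speed limit or range.

### The arm

A 7-joint arm with a two-finger parallel gripper is mounted at the origin on the work surface. World frame = base frame: x ahead of the robot, y to its left, z up, the work surface at z = 0. Lengths are in m, angles in rad, forces in N, time in s.
With the tool pointing down it reaches from about 0.4 to 0.85 m from the base axis. Payload 10.4 kg.
Tool frame: the origin (TCP) lies midway between the tips of the shut fingers; the grasp point (between the pads) lies 19 mm behind it; z points along the fingers, y is the line along which they close (so a half turn about z gives the same grasp; the last joint's range is limited). The gripper opens to 85 mm and grips with 20 to 120 N. Pads are 22 mm wide; open, the fingers measure 114 mm over their backs; the gripper's body (76 mm by 85 mm) begins 54 mm behind the grasp point. The pads swing forward as they close: fully open they stand 13 mm farther back than shut.
Start: joints at [-1.249, 0.332, -0.065, 1.46, 0.022, 1.35, -0.088], TCP at [0.211, 0.588, 0.202] pointing down, gripper open.
Joint ranges: [-2.6, 2.6], [-0.5, 2.12], [-1.47, 1.34], [0.16, 2.42], [-1.27, 4.41], [0.06, 2.06], [-2.6, 2.6]. Speed limits (rad/s): [2.22, 2.22, 2.79, 2.79, 3.14, 3.14, 3.14].

### API

Orientations are given as a unit quaternion [x, y, z, w].
In Python, from workcell import get_obs, camera, camera_params, hand_in gives the robot as it stands.
- The arm moves only by the tool carry_out, never from a script. Its argument "commands" is a list that holds one entry, the list of rows, each a list of 6 numbers: the shift along the tool's x, y, z in units of 40 mm (1.0 is 40 mm), then the turn, a rotation vector about the tool's x, y, z in units of 6 degrees (1.0 is 6 degrees). In form: [[[x, y, z, ax, ay, az], ...]]. A call has 1 to 20 rows; each row shifts and turns the commanded pose from where the row before left it, along the tool's axes as they then stand; what a row does not reach is not made up. A row lasts 1/12 s, in which the tool goes at most 41.7 mm and 7.16 degrees, less where a joint would pass 70% of its speed; a pose out of reach is approached as far as the arm can. A call is refused whole if a number of a shift passes 1 or a number of a turn 1, either way. A call with a gripper value outside its range is refused whole. "hand" is the closure, from -1 (fully open) to 1 (shut), set as the call begins (left out, the last holds). The fingers move at their own pace and stop on an object; "force" is the grip in N (left out, the last holds). Time passes only in rows, so rows that do not move let the fingers close. It gives the time, the measured TCP pose, the force, the opening and the grip force at its end, in the units of the state.
- get_obs(): the state, without advancing time (a new reading comes with each control period).
- camera(name): name is "scene" or "top" or "wrist"; returns the picture (400x640x3 uint8, red, green, blue); there is no depth.
- camera_params(name): a dict with "mtx" (3x3 intrinsics, pixels), "R" (3x3) and "t" (3): a world point X has camera coordinates R X + t. Camera axes: x right, y down, z forward; pixel columns grow to the right and rows downward; lengths in m; the calibration is good to about 2 mm. A picture is of the moment at which its call begins: read the wrist's pose just before it. camera_params takes no time and is no camera call; for the wrist camera it gives the pose at the moment of the call.
- hand_in(): hands the job in; it is judged then, once.
The state is a dict: "clock": time; "joint_pos": joint angles; "joint_velocities": joint speeds; "tau": joint torques, N m; "position": TCP position; "ee_rot": TCP orientation; "ft_force": force on the tool from outside, world axes, zero at the start; "torque": the same for the moment, N m; "grip_width": opening from 0.0 (shut) to 1.0 (fully open); "grasp_force": force on a finger pad.
Only numpy, scipy, OpenCV 4.12 (cv2) and the standard library are available. Lean on these libraries where they do the work, as an engineer would, in place of code of your own. Each camera call takes 0.05 s, during which the arm holds its last target. There are 200 camera calls.

## Working session

There is one attempt and no reset: what is moved stays moved. The work goes in short steps, Python scripts to look and compute and a tool call to move; the robot and the scene stay as the last step left them, time stands still between calls to the robot, and variables do not carry over. Pictures are saved under pics/ and viewed, at most 10 in all, crops included, and the job is handed in when it is done.

Besides the shell and the picture viewer there is one more tool, called after "Call:" in YAML: its name, and indented under it one key for each argument. carry_out: Moves the arm, as the interface text tells. Its arguments: {"type":"object","properties":{"commands":{"type":"array"},"hand":{"type":"number"},"force":{"type":"number"}},"required":["commands"]}

```bash
ls; mkdir -p pics
python3 - <<'E'
from workcell import *
import cv2
print(get_obs())
for n in("scene","top"):
    p=camera_params(n);print(n,p)
    cv2.imwrite(f"pics/{n}0.png",camera(n)[:,:,::-1])
E
```

```text
pics
{'clock': 0.0, 'joint_pos': array([-1.24859352,  0.33284136, -0.06470423,  1.46092233,  0.02162829,
        1.34986994, -0.0885206 ]), 'joint_velocities': array([-0.00037722, -0.00191019, -0.00059478,  0.00094163, -0.00059565,
        0.00081492,  0.00154248]), 'tau': array([-2.00890140e-04, -6.25442433e+01,  4.88836784e-02, -3.91604125e+01,
        1.61412108e-02,  1.01354532e-02, -1.05597557e-06]), 'position': array([0.21113609, 0.58783737, 0.20104408]), 'ee_rot': array([ 1.71543580e-01,  9.85176303e-01, -6.68417023e-04, -7.19900514e-05]), 'ft_force': array([-0.0677635 , -0.62013842, -0.52973834]), 'torque': array([ 0.02809084, -0.03927716,  0.00786796]), 'grasp_force': 0.0, 'grip_width': 1.000990759449578}
scene {'mtx': array([[516.81639649,   0.        , 314.50949885],
       [  0.        , 516.81639649, 193.54725058],
       [  0.        ,   0.        ,   1.        ]]), 'R': array([[ 0.82181284,  0.56930652, -0.02266578],
       [ 0.33976707, -0.52162278, -0.78260336],
       [-0.45736418,  0.6354524 , -0.62210791]]), 't': array([-0.53401532, -0.0859766 ,  1.67364952])}
top {'mtx': array([[480.43556754,   0.        , 317.97280794],
       [  0.        , 480.43556754, 201.79930597],
       [  0.        ,   0.        ,   1.        ]]), 'R': array([[ 0.02154886, -0.99974756,  0.00636125],
       [-0.99513591, -0.02206035, -0.09600966],
       [ 0.09612575, -0.00426141, -0.99536008]]), 't': array([0.01500383, 0.64032273, 1.59365971])}
```

View pics/scene0.png

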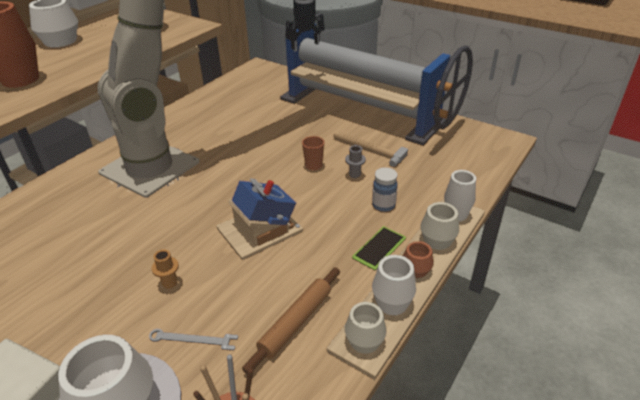

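View pics/top0.png

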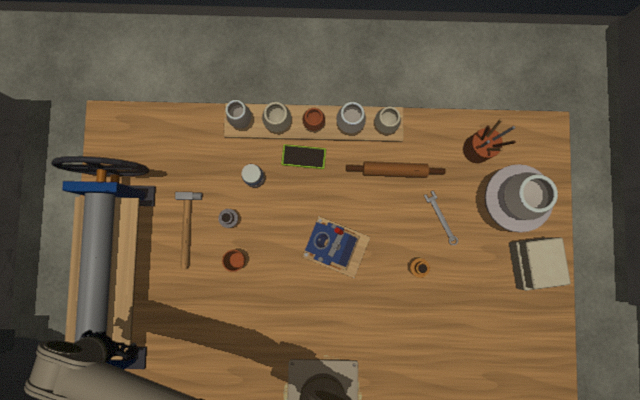

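The scene view shows the bronze bushing at about (165,268) and the housing at (263,205). The top view shows the bushing at (420,267), the housing at (335,243) and the red knob at (339,230). I'll enlarge both regions.

Run:
```python
import cv2,numpy as np
t=cv2.imread("pics/top0.png");s=cv2.imread("pics/scene0.png")
f=lambda i,x,y,w,h,k:cv2.resize(i[y:y+h,x:x+w],(400,300),interpolation=cv2.INTER_CUBIC)
a=np.hstack([f(t,295,205,80,60,0),f(s,225,170,80,60,0)])   #5x
b=np.hstack([f(t,400,250,40,30,0),f(s,140,240,60,45,0)])   #10x , 6.67x
cv2.imwrite("pics/crop0.png",np.vstack([a,b]))
```

```text
(no output)
```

View pics/crop0.png

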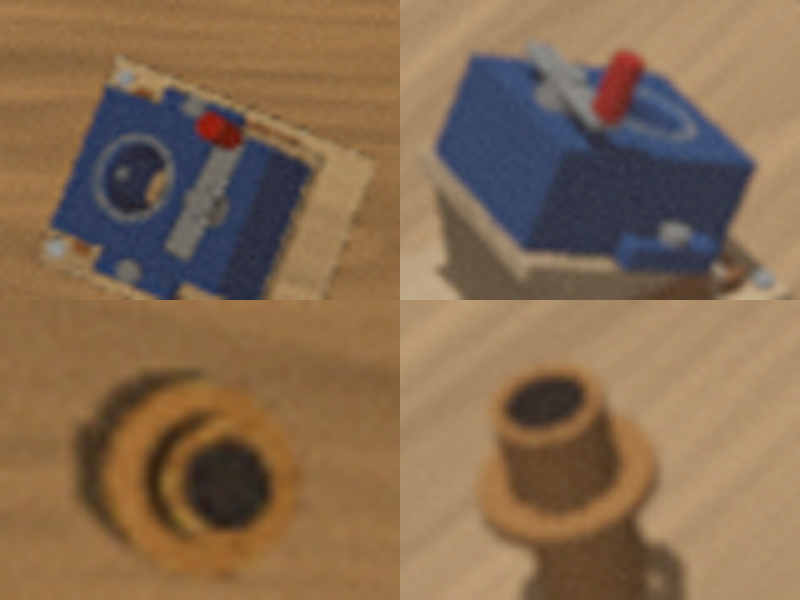

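Crop pixels for the bushing's boss top are (230,185) in the top view and (145,103) in the scene view. The bore ring centres are at about (133,178) and (252,108). The face corners are visible in both views, so I'll triangulate.

```bash
cat > h.py <<'E'
import numpy as np, cv2
from workcell import *
from scipy.spatial.transform import Rotation as Rn
def ray(p,uv):
    K,R,t=p["mtx"],p["R"],p["t"]
    d=R.T@np.linalg.inv(K)@np.array([uv[0],uv[1],1.]); return -R.T@t,d/np.linalg.norm(d)
def plane(p,uv,z):
    c,d=ray(p,uv); return c+d*(z-c[2])/d[2]
def tri(*pu):
    A=0;b=0;rs=[ray(*q) for q in pu]
    for c,d in rs:
        M=np.eye(3)-np.outer(d,d);A=A+M;b=b+M@c
    X=np.linalg.solve(A,b)
    return X,[1e3*np.linalg.norm((np.eye(3)-np.outer(d,d))@(X-c)) for c,d in rs]
def proj(p,X):
    q=p["mtx"]@(p["R"]@X+p["t"]); return q[:2]/q[2]
def rel(Pt,Rt):
    """move units from present pose to target pose (Rt matrix): shift in current tool axes, total turn"""
    o=get_obs();R=Rn.from_quat(o["ee_rot"]).as_matrix()
    return R.T@(Pt-o["position"])/.04, Rn.from_matrix(R.T@Rt).as_rotvec(degrees=True)/6
E
python3 - <<'E'
from h import *
np.set_printoptions(precision=4,suppress=True)
T,S=camera_params("top"),camera_params("scene")
f=lambda u,v,k,x,y:((u+.5)/k-.5+x,(v+.5)/k-.5+y)
tb=f(230,185,10,400,250);sb=f(145,103,6.667,140,240)
print(plane(T,tb,.099),plane(S,sb,.099),tri((T,tb),(S,sb)))
pts={"bore":((133,178),(252,108)),"-45,50":((110,88),(355,163)),"-45,-50":((50,230),(252,72)),"85,50":((270,150),(165,150)),"85,-50":((225,290),(72,55))}
P={}
for k,(a,b) in pts.items():
    P[k],e=tri((T,f(*a,5,295,205)),(S,f(*b,5,225,170)));print(k,P[k],e)
W=camera_params("wrist");o=get_obs();R=Rn.from_quat(o["ee_rot"]).as_matrix()
print(R,"cam in tool",R.T@(-W["R"].T@W["t"]-o["position"]),"\n",W["R"]@R,W["mtx"])
E
```

```text
[ 0.4277 -0.3099  0.099 ] [ 0.4291 -0.3116  0.099 ] (array([ 0.4276, -0.3104,  0.0972]), [np.float64(0.1411691129245813), np.float64(0.14116911292475165)])
bore [0.5104 0.0173 0.1081] [np.float64(1.376671749462488), np.float64(1.3766717494625018)]
-45,50 [0.568  0.0324 0.0855] [np.float64(0.2175486645519633), np.float64(0.21754866455200383)]
-45,-50 [0.4734 0.0676 0.0851] [np.float64(2.21915880046371), np.float64(2.219158800463725)]
85,50 [ 0.5278 -0.0685  0.1456] [np.float64(0.3380152956036118), np.float64(0.3380152956035149)]
85,-50 [ 0.4413 -0.0409  0.1522] [np.float64(0.6528887737596368), np.float64(0.6528887737597064)]
[[-0.9412  0.3379 -0.0004]
 [ 0.3379  0.9412 -0.0012]
 [-0.0001 -0.0012 -1.    ]] cam in tool [ 0.0839 -0.0004 -0.1717] 
 [[ 0.0001  1.     -0.0003]
 [-0.9463  0.     -0.3232]
 [-0.3232  0.0003  0.9463]] [[308.9775   0.     317.2037]
 [  0.     308.9775 201.6917]
 [  0.       0.       1.    ]]
```

The bushing is at (0.428, -0.310) and the bore at about (0.509, 0.016, 0.108). The housing's y axis points at about -21°. I'll move above the housing and take a close look on the way.

Call:
carry_out:
  commands:
    - [[-0.575,-0.535,-0.25,0,0,0],[-0.575,-0.535,-0.25,0,0,0],[-0.575,-0.535,-0.25,0,0,0],[-0.575,-0.535,-0.25,0,0,0],[-0.575,-0.535,-0.25,0,0,0],[-0.575,-0.535,-0.25,0,0,0],[-0.575,-0.535,-0.25,0,0,0],[-0.575,-0.535,-0.25,0,0,0],[-0.575,-0.535,-0.2,0,0,0],[-0.575,-0.535,-0.2,0,0,0],[-0.575,-0.535,-0.2,0,0,0],[-0.575,-0.535,-0.2,0,0,0],[-0.575,-0.535,-0.2,0,0,0],[-0.575,-0.535,0,0,0,0],[-0.575,-0.535,0,0,0,0],[-0.575,-0.535,0,0,0,0],[-0.575,-0.535,0,0,0,0],[-0.575,-0.535,0,0,0,0],[-0.575,-0.535,0,0,0,0],[-0.575,-0.535,0,0,0,0]]
  hand: -1

```text
clock: 1.77
position: [0.4998, 0.0284, 0.3217]
ee_rot: [0.171, 0.985, 0.0, -0.0]
ft_force: [-0.2, -0.2, 0.5]
grip_width: 1.0
grasp_force: 0.0
```

Call:
carry_out:
  commands:
    - [[0,0,0,0,0,1],[0,0,0,0,0,1],[0,0,0,0,0,1],[0,0,0,0,0,1],[0,0,0,0,0,1],[0,0,0,0,0,1],[0,0,0,0,0,1],[0,0,0,0,0,1],[0,0,0,0,0,1],[0,0,0,0,0,1],[0,0,0,0,0,1],[0,0,0,0,0,1],[0,0,0,0,0,1],[0,0,0,0,0,1],[0,0,0,0,0,1],[0,0,0,0,0,0.17],[0,0,0,0,0,0],[0,0,0,0,0,0]]

```text
clock: 3.27
position: [0.4994, 0.0299, 0.3217]
ee_rot: [0.822, 0.569, -0.0, -0.0]
ft_force: [0.5, 0.6, 1.2]
grip_width: 0.996
grasp_force: 0.0
```

Run:
```python
from h import *
o=get_obs();print(o["clock"],o["position"],o["ee_rot"],o["ft_force"]);p=camera_params("wrist");im=camera("wrist")
np.savez("w1.npz",**p);cv2.imwrite("pics/w1.png",im[:,:,::-1]);print(proj(p,np.array([.509,.016,.108])))
print(Rn.from_quat(o["ee_rot"]).as_matrix())
```

```text
3.2667 [0.49942757 0.02993178 0.32166407] [ 8.22087984e-01  5.69360458e-01 -8.66771210e-05 -8.42580995e-05] [0.52314395 0.55447334 1.20640938]
[328.46581117 172.95406284]
[[ 3.51657322e-01  9.36128768e-01 -2.38458900e-04]
 [ 9.36128798e-01 -3.51657323e-01  3.98340916e-05]
 [-4.65659791e-05 -2.37236193e-04 -9.99999971e-01]]
```

View pics/w1.png

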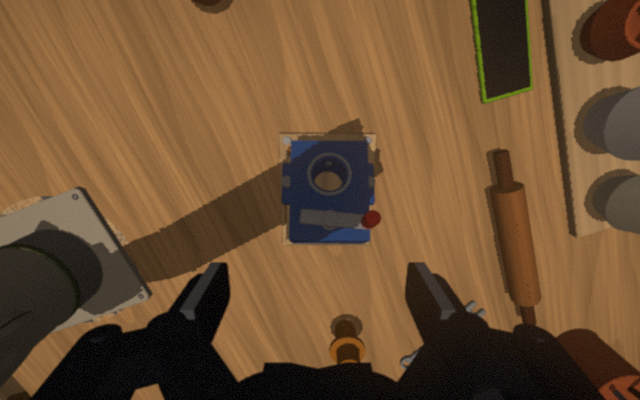

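The close view shows the bore at about (328,174), the knob at (371,219) and the bushing at (348,345). The estimate projected to (328.5,173), so it agrees well. I'll refine the bore position and yaw.

Run:
```python
from h import *
im=cv2.imread("pics/w1.png");p=dict(np.load("w1.npz"))
b=im.astype(int)
blue=((b[:,:,0]>b[:,:,2]*1.6)&(b[:,:,0]>50)).astype(np.uint8);blue[:, :270]=0;blue[:,400:]=0;blue[260:]=0
cols=range(298,364);top=[np.argmax(blue[:,c]) for c in cols]
l=np.polyfit(cols,top,1);print("top edge",l,np.polyval(l,330))
bot=[np.max(np.nonzero(blue[:250,c])[0]) for c in range(300,360)];print("bottom",np.median(bot),np.polyfit(range(300,360),bot,1))
for r in (160,165,200,205,232,236):
    n=np.nonzero(blue[r])[0];print(r,n.min(),n.max())
red=((b[:,:,2]>90)&(b[:,:,1]<50)&(b[:,:,0]<60)).astype(np.uint8);red[:, :340]=0;red[:,400:]=0;red[260:]=0
m=cv2.moments(red);print("red",m['m10']/m['m00'],m['m01']/m['m00'],m['m00'])
c=cv2.resize(im[130:250,270:390],(600,600),interpolation=cv2.INTER_CUBIC);cv2.imwrite("pics/w1c.png",c)
```

```text
top edge [   1.09746373 -184.22691438] 177.93611661969874
bottom 241.0 [3.86218394e-02 2.27374104e+02]
160 292 292
165 284 289
200 284 373
205 291 349
232 291 368
236 290 368
red 373.03614457831327 219.21686746987953 83.0
```

View pics/w1c.png

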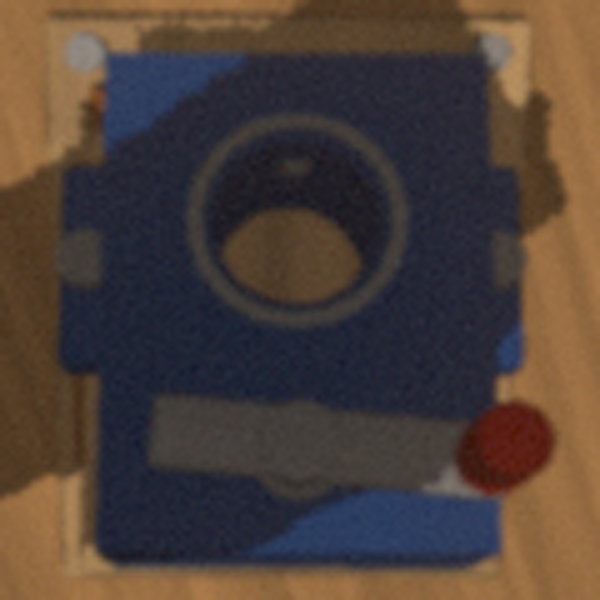

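The bore ring is centred at (329.3,173.6) in the wrist view. The face edges are level with the tool's y axis, so the housing's yaw equals the tool's (y axis at -20.6°).

Run:
```python
from h import *
np.set_printoptions(precision=4,suppress=True)
p=dict(np.load("w1.npz"));T,S=camera_params("top"),camera_params("scene")
f=lambda u,v,k,x,y:((u+.5)/k-.5+x,(v+.5)/k-.5+y)
g=lambda u,v:f(u,v,5,270,130)
print(tri((p,g(298.5,220)),(T,f(133,178,5,295,205))),tri((p,g(298.5,220)),(T,f(133,178,5,295,205)),(S,f(252,108,5,225,170))))
for z in(.104,.108,.112):print(plane(p,g(298.5,220),z))
a=np.radians(-20.6);y=np.array([np.cos(a),np.sin(a),0]);l=np.array([-y[1],y[0],0]);z=.5*l+np.sqrt(.75)*np.array([0,0,1]);x=np.cross(y,z)
O=np.array([.5085,.0165,.108])
for q in([-45,50,0],[-45,-50,0],[85,50,0],[85,-50,0],[0,0,0]):
    X=O+(q[0]*x+q[1]*y+q[2]*z)/1e3;w=(proj(p,X)-[270,130])*5;t=(proj(T,X)-[295,205])*5;s=(proj(S,X)-[225,170])*5;print(q,w,t,s)
for k in(1.1,1.2,1.3,1.4,1.5):
    X=O+((60+45*np.cos(k))*x+45*np.sin(k)*y+53*z)/1e3;print(k,(proj(p,X)-[270,130])*5)
```

```text
(array([0.5096, 0.0163, 0.1138]), [np.float64(0.3663518429416337), np.float64(0.36635184294167433)]) (array([0.5104, 0.0163, 0.1091]), [np.float64(1.3621657643953569), np.float64(1.0364797941432242), np.float64(2.0321344457539214)])
[0.5095 0.0139 0.104 ]
[0.5097 0.0148 0.108 ]
[0.5099 0.0158 0.112 ]
[-45, 50, 0] [480.1972  47.724 ] [103.2321  84.0213] [357.4989 158.8223]
[-45, -50, 0] [97.061  47.6148] [ 45.6698 227.407 ] [260.007   67.4552]
[85, 50, 0] [496.5437 548.1509] [271.2804 145.6194] [163.4366 142.9647]
[85, -50, 0] [ 87.7831 548.1397] [212.1163 295.9517] [68.8465 46.3536]
[0, 0, 0] [289.821  213.6525] [130.7525 177.3687] [243.7559 105.9151]
1.1 [490.706 507.825]
1.2 [498.7468 488.4733]
1.3 [504.7518 468.4535]
1.4 [508.675  447.9748]
1.5 [510.493 427.248]
```

Call:
carry_out:
  commands:
    - [[-0.6,0.094,0,0,0,0],[-0.6,0.094,0,0,0,0],[-0.6,0.094,0,0,0,0],[-0.6,0.094,0,0,0,0],[-0.6,0.094,0,0,0,0],[-0.6,0.094,0,0,0,0],[-0.6,0.094,0,0,0,0],[-0.6,0.094,0.35,0,0,0],[-0.6,0.094,0.35,0,0,0],[-0.6,0.094,0.35,0,0,0],[-0.6,0.094,0.35,0,0,0],[-0.6,0.094,0.35,0,0,0],[-0.6,0.094,0.35,0,0,0],[-0.6,0.094,0.35,0,0,0],[-0.2,0,0,0,0,0],[0,0,0,0,0,0],[0,0,0,0,0,0]]

```text
clock: 4.73
position: [0.427, -0.3101, 0.2241]
ee_rot: [0.823, 0.568, 0.0, 0.0]
ft_force: [0.0, -0.2, -0.2]
grip_width: 0.995
grasp_force: 0.0
```

Run:
```python
from h import *
o=get_obs();print(o["clock"],o["position"],o["ee_rot"],o["joint_pos"]);p=camera_params("wrist");im=camera("wrist")
np.savez("w2.npz",**p);cv2.imwrite("pics/w2.png",im[:,:,::-1]);print(proj(p,np.array([.428,-.3105,.099])))
b=im.astype(int);g=(im.max(2)<60).astype(np.uint8)
for c in cv2.findContours(g[:300],cv2.RETR_LIST,cv2.CHAIN_APPROX_NONE)[0]:
    if 200<cv2.contourArea(c)<6000: e=cv2.fitEllipse(c);print(e,cv2.contourArea(c),plane(p,e[0],.099))
```

```text
4.7333 [ 0.42698108 -0.31006298  0.22414381] [8.22889934e-01 5.68200803e-01 6.57113420e-05 1.13582234e-05] [-0.27544113  0.1175199   0.89454495  1.72250779 -0.09405795  1.3462227
  0.27456056]
[318.8721494  184.32786516]
((425.0770568847656, 286.0989685058594), (31.564926147460938, 57.48093795776367), 113.67880249023438) 1053.5 [ 0.4975384 -0.4630819  0.099    ]
((208.94232177734375, 284.7318115234375), (34.68415451049805, 56.459224700927734), 66.15117645263672) 1271.0 [ 0.27230049 -0.37572702  0.099     ]
((536.5358276367188, 279.028076171875), (41.04136657714844, 101.9910659790039), 79.64949798583984) 3060.5 [ 0.61554025 -0.49807625  0.099     ]
((631.9439697265625, 209.04930114746094), (17.622114181518555, 54.21730422973633), 2.044502019882202) 608.5 [ 0.71857743 -0.44867104  0.099     ]
((317.91265869140625, 183.4408721923828), (27.744253158569336, 28.523408889770508), 92.78201293945312) 619.0 [ 0.42742979 -0.30930599  0.099     ]
((594.0494995117188, 117.94403839111328), (12.466896057128906, 57.72861099243164), 177.33482360839844) 461.0 [ 0.68983923 -0.3413007   0.099     ]
((5.710892200469971, 95.45770263671875), (24.102767944335938, 38.35414505004883), 170.4332733154297) 301.0 [ 0.19167019 -0.13154561  0.099     ]
((573.238525390625, 38.482139587402344), (14.308293342590332, 127.94136810302734), 175.83523559570312) 1163.5 [ 0.67863299 -0.26631702  0.099     ]
```

View pics/w2.png

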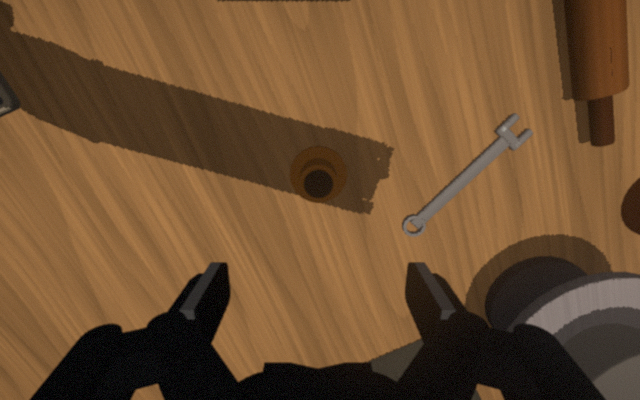

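The bushing is at (318,183) in the wrist view, within 1 mm of the TCP axis. I'll descend and grip.

Call:
carry_out:
  commands:
    - [[0,0,0.5,0,0,0],[0,0,0.5,0,0,0],[0,0,0.5,0,0,0],[0,0,0.5,0,0,0],[0,0,0.5,0,0,0],[0,0,0.5,0,0,0],[0,0,0.5,0,0,0],[0,0,0.3,0,0,0],[0,0,0.22,0,0,0],[0,0,0,0,0,0],[0,0,0,0,0,0]]

```text
clock: 5.7
position: [0.4273, -0.3102, 0.0635]
ee_rot: [0.823, 0.568, 0.0, 0.0]
ft_force: [-0.3, -0.6, 0.8]
grip_width: 1.004
grasp_force: 0.0
```

Call:
carry_out:
  commands:
    - [[0,0,0,0,0,0],[0,0,0,0,0,0],[0,0,0,0,0,0],[0,0,0,0,0,0],[0,0,0,0,0,0],[0,0,0,0,0,0],[0,0,0,0,0,0],[0,0,0,0,0,0],[0,0,0,0,0,0],[0,0,0,0,0,0],[0,0,0,0,0,0],[0,0,0,0,0,0]]
  hand: 1
  force: 100

```text
clock: 6.7
position: [0.4275, -0.3108, 0.0642]
ee_rot: [0.823, 0.568, 0.001, 0.001]
ft_force: [-0.6, 2.1, 11.9]
grip_width: 0.408
grasp_force: 98.6
```

Call:
carry_out:
  commands:
    - [[0,0,-0.3,0,0,0],[0,0,-0.5,0,0,0],[0,0,-0.6,0,0,0],[0,0,-0.6,0,0,0],[0,0,-0.6,0,0,0],[0,0,-0.6,0,0,0],[0,0,-0.6,0,0,0],[0,0,-0.6,0,0,0],[0,0,-0.4,0,0,0],[0,0,-0.2,0,0,0],[0,0,0,0,0,0],[0,0,0,0,0,0]]

```text
clock: 7.7
position: [0.4263, -0.3102, 0.2623]
ee_rot: [0.823, 0.568, -0.0, -0.0]
ft_force: [0.1, -0.4, -5.5]
grip_width: 0.399
grasp_force: 100.5
```

The grip holds and the weight shows on the wrist. I'll carry it over the housing while it is still vertical, then tilt 30° about tool y.

Call:
carry_out:
  commands:
    - [[0.2,0,-0.4,0,0,0],[0.4,-0.03,-0.3,0,0,0],[0.6,-0.06,-0.25,0,0,0],[0.67,-0.06,0,0,0,0],[0.67,-0.06,0,0,0,0],[0.67,-0.06,0,0,0,0],[0.67,-0.06,0,0,0,0],[0.67,-0.06,0,0,0,0],[0.67,-0.06,0,0,0,0],[0.67,-0.06,0,0,0,0],[0.67,-0.06,0,0,0,0],[0.67,-0.06,0,0,0,0],[0.67,-0.06,0,0,0,0],[0.67,-0.06,0,0,0,0],[0.67,-0.06,0,0,0,0],[0.6,-0.06,0,0,0,0],[0.3,-0.06,0,0,0,0],[0,0,0,0,0,0]]

```text
clock: 9.2
position: [0.5351, 0.0856, 0.2988]
ee_rot: [0.822, 0.57, -0.002, -0.001]
ft_force: [0.0, 0.9, -5.6]
grip_width: 0.401
grasp_force: 101.0
```

Call:
carry_out:
  commands:
    - [[0,0,0,0,-0.5,0],[0,0,0,0,-0.5,0],[0,0,0,0,-0.5,0],[0,0,0,0,-0.5,0],[0,0,0,0,-0.5,0],[0,0,0,0,-0.5,0],[0,0,0,0,-0.5,0],[0,0,0,0,-0.5,0],[0,0,0,0,-0.5,0],[0,0,0,0,-0.5,0],[0,0,0,0,0,0],[0,0,0,0,0,0]]

```text
clock: 10.2
position: [0.5357, 0.082, 0.2998]
ee_rot: [0.795, 0.549, -0.213, 0.147]
ft_force: [-0.3, 0.2, -4.8]
grip_width: 0.403
grasp_force: 101.2
```

```bash
cat >> h.py <<'E'
a=np.radians(-20.6);yh=np.array([np.cos(a),np.sin(a),0]);l=np.array([-yh[1],yh[0],0]);zh=.5*l+np.sqrt(.75)*np.array([0,0,1]);xh=np.cross(yh,zh)
O=np.array([.5098,.0145,.1085]);Rg=np.stack([-xh,yh,-zh],1)
def H(x,y,z):return O+(x*xh+y*yh+z*zh)/1e3
E
python3 - <<'E'
from h import *
np.set_printoptions(precision=3,suppress=True)
o=get_obs();print(o["position"],o["joint_pos"],o["ft_force"]);p=camera_params("wrist");im=camera("wrist")
np.savez("w3.npz",**p);cv2.imwrite("pics/w3.png",im[:,:,::-1])
print(rel(H(0,0,90),Rg));d=o["position"]-O;print("in housing mm",1e3*np.array([d@xh,d@yh,d@zh]))
R=Rn.from_quat(o["ee_rot"]).as_matrix()
for n,q in dict(boretop=O,foot=o["position"]+R[:,2]*.064,sh=o["position"]+R[:,2]*.009).items():print(n,proj(p,q))
E
```

```text
[0.536 0.082 0.3  ] [-0.83   0.403  0.502  1.324  0.211  1.802 -0.678] [-0.263  0.183 -4.805]
(array([ 0.847, -0.018,  2.805]), array([-0.022, -0.009, -0.032]))
in housing mm [ 33.025   0.489 201.782]
boretop [317.608 140.595]
foot [318.012 204.948]
sh [318.302 233.494]
```

View pics/w3.png

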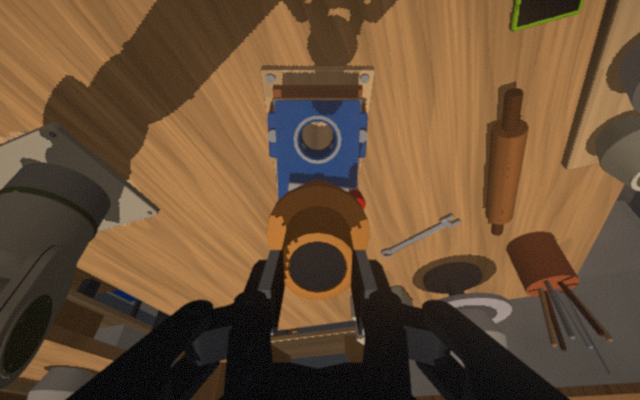

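The wrist view shows the bushing straight in the grip, with the boss at (318,268). The bore is at (318,139), where I predicted (317.6,140.6). I'll move onto the axis and start the foot into the mouth.

Call:
carry_out:
  commands:
    - [[0.2,0,0.2,0,0,0],[0.32,0,0.4,0,0,0],[0.3,0,0.5,0,0,0],[0,0,0.5,0,0,0],[0,0,0.5,0,0,0],[0,0,0.4,0,0,0],[0,0,0.3,0,0,0],[0,0,0,0,0,0],[0,0,0,0,0,0],[0,0,0,0,0,0]]

```text
clock: 11.08
position: [0.5266, 0.0568, 0.1884]
ee_rot: [0.795, 0.549, -0.212, 0.147]
ft_force: [-0.6, -0.3, -5.2]
grip_width: 0.398
grasp_force: 101.2
```

Call:
carry_out:
  commands:
    - [[0,0,0.12,0,0,0],[0,0,0.12,0,0,0],[0,0,0.12,0,0,0],[0,0,0.12,0,0,0],[0,0,0.12,0,0,0],[0,0,0.12,0,0,0],[0,0,0.12,0,0,0],[0,0,0,0,0,0],[0,0,0,0,0,0]]

```text
clock: 11.83
position: [0.5199, 0.0404, 0.1583]
ee_rot: [0.795, 0.549, -0.213, 0.147]
ft_force: [0.0, -0.3, -5.4]
grip_width: 0.397
grasp_force: 101.2
```

```bash
cat >> h.py <<'E'
def st():
    np.set_printoptions(precision=2,suppress=True)
    o=get_obs();d=o["position"]-O;F=o["ft_force"]-np.array([0,0,-4.6]);print(o["clock"],"hous mm",1e3*np.array([d@xh,d@yh,d@zh]),"F",F@xh,F@yh,F@zh,"M",o["torque"],"turn",rel(O,Rg)[1],o["grip_width"])
E
python3 -c "
from h import *
st()
cv2.imwrite('pics/s3.png',cv2.resize(camera('scene')[130:250,205:325,::-1],(600,600)))"
```

```text
11.8333 hous mm [ 0.86  0.32 57.04] F -0.19709100196964327 0.13503714943885364 -0.8536511716650882 M [ 1.12 -0.42  0.02] turn [-0.02  0.   -0.03] 0.3966880084676142
```

View pics/s3.png

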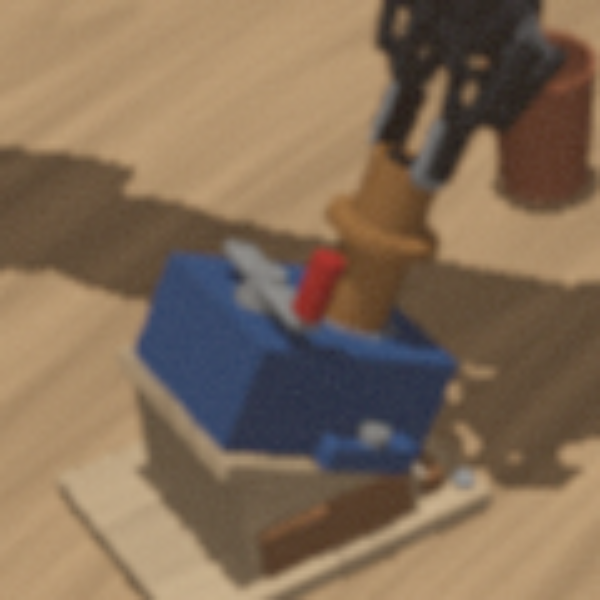

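The scene view shows the sleeve's foot entering the mouth in line, with no contact force. Advancing slowly.

Call:
carry_out:
  commands:
    - [[0,0,0.1,0,0,0],[0,0,0.1,0,0,0],[0,0,0.1,0,0,0],[0,0,0.08,0,0,0],[0,0,0,0,0,0],[0,0,0,0,0,0]]

```text
clock: 12.38
position: [0.5172, 0.0332, 0.1451]
ee_rot: [0.795, 0.549, -0.213, 0.147]
ft_force: [0.1, 0.6, -4.6]
grip_width: 0.393
grasp_force: 101.3
```

```bash
python3 -c "
from h import *
st()"
```

```text
12.3833 hous mm [ 0.9   0.35 41.79] F -0.5127142268458911 -0.07820791553226927 0.3034654719549797 M [ 0.96 -0.36 -0.06] turn [-0.02  0.   -0.03] 0.39289691484610656
```

Call:
carry_out:
  commands:
    - [[0,0,0.08,0,0,0],[0,0,0.08,0,0,0],[0,0,0.08,0,0,0],[0,0,0,0,0,0],[0,0,0,0,0,0]]

```text
clock: 12.8
position: [0.5158, 0.0297, 0.1373]
ee_rot: [0.795, 0.549, -0.213, 0.147]
ft_force: [-1.0, 3.7, 0.6]
grip_width: 0.4
grasp_force: 101.9
```

```bash
python3 -c "
from h import *
st()"
```

```text
12.8 hous mm [ 0.28  0.24 33.08] F -0.07475157160727619 -2.2445223283859157 6.103488349176416 M [ 1.18  0.26 -0.3 ] turn [-0.01 -0.01 -0.02] 0.4000106543912971
```

The pads are engaging at about 6 N along the axis with little side load. I'll press on.

Call:
carry_out:
  commands:
    - [[0,0,0.08,0,0,0],[0,0,0.08,0,0,0],[0,0,0.08,0,0,0],[0,0,0.08,0,0,0],[0,0,0.08,0,0,0],[0,0,0,0,0,0]]

```text
clock: 13.3
position: [0.513, 0.0217, 0.123]
ee_rot: [0.795, 0.549, -0.213, 0.147]
ft_force: [0.3, 1.4, -6.2]
grip_width: 0.402
grasp_force: 101.6
```

```bash
python3 -c "
from h import *
st()"
```

```text
13.3 hous mm [ 0.4   0.45 16.52] F -2.001291104479336 -0.1664955385742099 -0.6567752052193804 M [ 1.32 -0.53 -0.01] turn [-0.01 -0.01 -0.02] 0.40151183947841335
```

Call:
carry_out:
  commands:
    - [[0,0,0.06,0,0,0],[0,0,0.06,0,0,0],[0,0,0.05,0,0,0]]

```text
clock: 13.55
position: [0.5122, 0.0193, 0.118]
ee_rot: [0.795, 0.549, -0.212, 0.147]
ft_force: [-0.9, 6.3, 8.0]
grip_width: 0.401
grasp_force: 103.5
```

Call:
carry_out:
  commands:
    - [[0,0,0.06,0,0,0],[0,0,0.06,0,0,0]]

```text
clock: 13.72
position: [0.5124, 0.0187, 0.116]
ee_rot: [0.795, 0.55, -0.211, 0.147]
ft_force: [-7.6, 20.6, 48.5]
grip_width: 0.399
grasp_force: 108.2
```

```bash
python3 -c "
from h import *
st()"
```

```text
13.7167 hous mm [-0.46  0.95  8.93] F 12.227013835954544 -14.371553116612215 54.30291750257634 M [-0.26  3.6  -1.92] turn [ 0.01 -0.04 -0.02] 0.39912669711916615
```

It bottomed at TCP z = 8.9 mm, where 9 was expected, with 54 N along the axis, so the flange is on the face. I'll ease off a little, open and retreat along the axis.

Call:
carry_out:
  commands:
    - [[0,0,-0.05,0,0,0],[0,0,0,0,0,0]]

```text
clock: 13.88
position: [0.5123, 0.0188, 0.1163]
ee_rot: [0.795, 0.549, -0.211, 0.147]
ft_force: [-0.8, 10.2, 13.4]
grip_width: 0.397
grasp_force: 104.2
```

Call:
carry_out:
  commands:
    - [[0,0,-0.02,0,0,0],[0,0,0,0,0,0],[0,0,0,0,0,0],[0,0,0,0,0,0],[0,0,0,0,0,0],[0,0,0,0,0,0],[0,0,0,0,0,0],[0,0,0,0,0,0],[0,0,0,0,0,0],[0,0,-0.2,0,0,0],[0,0,-0.4,0,0,0],[0,0,-0.5,0,0,0],[0,0,-0.5,0,0,0],[0,0,-0.5,0,0,0],[0,0,-0.5,0,0,0],[0,0,-0.4,0,0,0],[0,0,-0.2,0,0,0],[0,0,0,0,0,0],[0,0,0,0,0,0]]
  hand: -1

```text
clock: 15.47
position: [0.5339, 0.0771, 0.2261]
ee_rot: [0.795, 0.549, -0.213, 0.147]
ft_force: [-0.5, -0.7, -0.5]
grip_width: 0.998
grasp_force: 0.0
```

```bash
python3 -c "
from h import *
st();p=camera_params('wrist');w=camera('wrist');np.savez('w4.npz',**p)
s=camera('scene')
print([(k,proj(p,H(60+45*np.cos(k),45*np.sin(k),53))) for k in (1.2,1.3,1.4,1.5)],'flangetop',proj(p,H(0,0,8)),'boss',proj(p,H(0,0,44)))
b=w.astype(int);m=((b[:,:,0]>90)&(b[:,:,1]<60)&(b[:,:,2]<60)).astype(np.uint8)
n,_,S,C=cv2.connectedComponentsWithStats(m);print(S,C)
cv2.imwrite('pics/w4.png',np.hstack([w[60:340,190:470,::-1],cv2.resize(s[150:250,225:305,::-1],None,fx=2.8,fy=2.8,interpolation=2)]))"
```

```text
15.4667 hous mm [  0.74   0.53 135.4 ] F 2.7561912525332373 -0.2082372591174794 3.0853858189181476 M [ 0.51 -0.19 -0.03] turn [-0.01  0.   -0.03] 0.9982898696593979
[(1.2, array([362.14, 273.95])), (1.3, array([363.85, 269.98])), (1.4, array([365.12, 265.87])), (1.5, array([365.93, 261.64]))] flangetop [317.45 183.25] boss [317.45 193.97]
[[     0      0    640    400 255360]
 [   274    118      2      5      5]
 [   364    121      1      1      1]
 [   275    124      1      1      1]
 [   363    124      1      1      1]
 [   272    126      2      1      2]
 [   275    126      1      1      1]
 [   301    163      1      1      1]
 [   554    162      1      1      1]
 [   339    164      1      1      1]
 [   553    164      1      2      2]
 [   300    167      1      1      1]
 [   517    169     10     26     61]
 [   540    169      1      1      1]
 [   545    168      2      1      2]
 [   300    170      1      1      1]
 [   317    171      1      1      1]
 [   530    170      5      1      5]
 [   338    174      1      1      1]
 [   302    177      1      1      1]
[... 2227 characters left out ...]
 ]
 [524.   182.  ]
 [518.   188.  ]
 [522.33 190.  ]
 [301.   193.  ]
 [545.   192.  ]
 [518.88 197.69]
 [516.19 208.95]
 [520.   206.  ]
 [315.   208.  ]
 [516.   218.  ]
 [514.   220.5 ]
 [513.5  223.  ]
 [513.   225.  ]
 [511.   235.5 ]
 [368.   244.  ]
 [508.67 248.73]
 [364.25 260.04]
 [371.   252.  ]
 [509.   253.  ]
 [354.   255.  ]
 [511.   254.  ]
 [513.   255.  ]
 [515.   255.  ]
 [518.   256.  ]
 [543.   261.  ]
 [529.   266.  ]
 [575.   270.  ]
 [587.   289.  ]
 [590.   294.  ]
 [573.   311.  ]
 [584.18 312.07]
 [593.95 311.55]
 [565.33 314.77]
 [551.41 321.47]
 [580.   315.  ]
 [539.   317.  ]
 [578.82 319.  ]
 [593.48 318.3 ]
 [561.   319.  ]
 [573.   321.5 ]
 [564.33 322.83]]
```

View pics/w4.png

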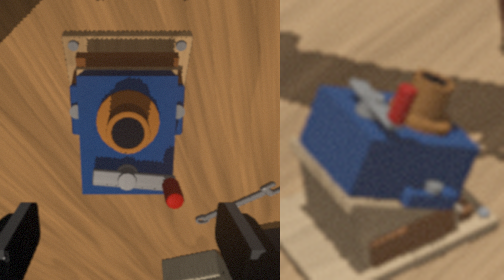

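The scene view shows the flange flat against the housing. The knob's top is at about (365,263) in the wrist view, so q ≈ 1.47 and the knob stands at (64.5, 44.8) mm. I'll move above it and turn -40° about tool z so the grip suits the whole arc.

Call:
carry_out:
  commands:
    - [[-0.25,0.17,0,0,0,0],[-0.35,0.24,0,0,0,0],[-0.4,0.28,0,0,0,0],[-0.35,0.24,0,0,0,0],[-0.25,0.17,0,0,0,0],[0,0,0,0,0,-0.87],[0,0,0,0,0,-0.9],[0,0,0,0,0,-0.9],[0,0,0,0,0,-0.9],[0,0,0,0,0,-0.9],[0,0,0,0,0,-0.9],[0,0,0,0,0,-0.9],[0,0,0,0,0,-0.4],[0,0,0,0,0,0],[0,0,0,0,0,0]]

```text
clock: 16.82
position: [0.5553, 0.0092, 0.2583]
ee_rot: [0.56, 0.787, -0.251, 0.065]
ft_force: [0.5, 0.1, -0.7]
grip_width: 0.999
grasp_force: 0.0
```

```bash
python3 -c "
from h import *
st();print(get_obs()['joint_pos'])
p=camera_params('wrist');w=camera('wrist').astype(int);m=((w[:,:,0]>90)&(w[:,:,1]<60)&(w[:,:,2]<60)).astype(np.uint8)
n,_,S,C=cv2.connectedComponentsWithStats(m);i=[j for j in range(1,n) if S[j,4]>100];print(S[i],C[i])
print([(k,proj(p,H(60+45*np.cos(k),45*np.sin(k),53)),proj(p,H(60+45*np.cos(k),45*np.sin(k),35))) for k in (1.4,1.5)])"
```

```text
16.8167 hous mm [ 65.36  44.47 135.23] F 1.7089286666386394 0.40792947963322906 3.5314669904946325 M [ 0.53 -0.24  0.01] turn [-0.02 -0.01  6.63] 0.9988548715181161
[-0.66  0.39  0.41  1.41  0.27  1.68  0.07]
[[310 187  19  18 274]] [[319.03 194.96]]
[(1.4, array([316.16, 200.34]), array([316.24, 194.14])), (1.5, array([319.95, 196.95]), array([319.8 , 190.93]))]
```

The knob is exactly where predicted for q ≈ 1.47. Descend and grip it gently.

Call:
carry_out:
  commands:
    - [[0,0,0.3,0,0,0],[0,0,0.5,0,0,0],[0,0,0.5,0,0,0],[0,0,0.5,0,0,0],[0,0,0.4,0,0,0],[0,0,0.3,0,0,0],[0,0,0.2,0,0,0],[0,0,0.07,0,0,0],[0,0,0,0,0,0],[0,0,0,0,0,0]]

```text
clock: 17.7
position: [0.5363, -0.0415, 0.163]
ee_rot: [0.559, 0.788, -0.25, 0.066]
ft_force: [0.1, 0.0, 0.3]
grip_width: 0.999
grasp_force: 0.0
```

Call:
carry_out:
  commands:
    - [[0,0,0,0,0,0],[0,0,0,0,0,0],[0,0,0,0,0,0],[0,0,0,0,0,0],[0,0,0,0,0,0],[0,0,0,0,0,0],[0,0,0,0,0,0],[0,0,0,0,0,0],[0,0,0,0,0,0],[0,0,0,0,0,0],[0,0,0,0,0,0],[0,0,0,0,0,0]]
  hand: 1
  force: 30

```text
clock: 18.7
position: [0.5358, -0.042, 0.1624]
ee_rot: [0.559, 0.788, -0.25, 0.065]
ft_force: [0.3, -0.2, -0.1]
grip_width: -0.001
grasp_force: 0.0
```

```bash
python3 -c "
from h import *
st()
# arc steps in tool axes (units)
o=get_obs();R=Rn.from_quat(o['ee_rot']).as_matrix();q=np.linspace(1.47,0,13)
P=np.array([H(60+45*np.cos(k),45*np.sin(k),0) for k in q]);print(np.diff(P,axis=0)@R/.04)"
```

```text
18.7 hous mm [64.9  44.19 24.81] F 2.3072455155029132 0.35836945828310973 3.8461772310582223 M [ 0.5  -0.17 -0.06] turn [-0.01 -0.01  6.64] -0.0014660078989006777
[[-0.09 -0.1   0.  ]
 [-0.08 -0.11  0.  ]
 [-0.06 -0.12  0.  ]
 [-0.05 -0.13  0.  ]
 [-0.03 -0.13  0.  ]
 [-0.01 -0.14  0.  ]
 [ 0.   -0.14  0.  ]
 [ 0.02 -0.14  0.  ]
 [ 0.04 -0.13  0.  ]
 [ 0.05 -0.13  0.  ]
 [ 0.07 -0.12  0.  ]
 [ 0.08 -0.11  0.  ]]
```

The fingers shut on nothing. I'll locate the red knob in the camera views.

```bash
python3 -c "
from h import *
np.set_printoptions(precision=1,suppress=True)
ims=[]
for n in('wrist','top','scene'):
    p=camera_params(n);im=camera(n);w=im.astype(int);m=((w[:,:,0]>80)&(w[:,:,1]<60)&(w[:,:,2]<60)).astype(np.uint8)
    k,_,S,C=cv2.connectedComponentsWithStats(m);i=[j for j in range(1,k) if S[j,4]>8]
    c=proj(p,H(60,20,35));i=[j for j in i if np.linalg.norm(C[j]-c)<90]
    print(n,S[i],C[i]);print([(k,proj(p,H(60+45*np.cos(k),45*np.sin(k),53)),proj(p,H(60+45*np.cos(k),45*np.sin(k),35))) for k in (0,.7,1.2,1.47)],'tcp',proj(p,get_obs()['position']))
    r=(lambda a:cv2.resize(a,(400,300),interpolation=2))
    u,v=[int(t) for t in c];d={'wrist':(120,90),'top':(40,30),'scene':(48,36)}[n];u=max(u,d[0]);v=max(v,d[1]);ims.append(r(im[v-d[1]:v+d[1],u-d[0]:u+d[0],::-1]))
cv2.imwrite('pics/k5.png',np.vstack([np.hstack(ims[:2]),np.hstack([ims[2],ims[2]*0])]))"
```

```text
wrist [[305 232   4  17  28]
 [312 244  16   5  52]
 [331 250   5   9  30]] [[306.  239.4]
 [319.6 246.6]
 [332.9 255. ]]
[(0, array([205.6, 268. ]), array([216.1, 251.8])), (0.7, array([261.6, 285. ]), array([266.8, 267.6])), (1.2, array([301.4, 276. ]), array([302.8, 259.2])), (1.47, array([319.6, 264.1]), array([319.4, 248.2]))] tcp [318.2 240.3]
top [[338 230   6   5  21]
 [318 235   6  11  21]] [[340.2 232. ]
 [320.9 241.2]]
[(0, array([342.3, 247.6]), array([344.8, 248.7])), (0.7, array([342.9, 237.4]), array([345.4, 238.7])), (1.2, array([339.5, 231.6]), array([342. , 232.9])), (1.47, array([336.6, 229.5]), array([339.1, 230.8]))] tcp [340.5 231.7]
scene [[304 138   7   8  22]
 [316 140   6   3   9]
 [304 147  19  22 212]
 [264 181  10  14  77]
 [281 190   4   7  12]] [[306.3 141.4]
 [318.9 141.1]
 [313.6 157.3]
 [268.5 187.5]
 [282.5 193. ]]
[(0, array([248.8, 170.2]), array([246.3, 176.4])), (0.7, array([257.9, 176.1]), array([255.3, 182.4])), (1.2, array([266.3, 179.3]), array([263.7, 185.6])), (1.47, array([270.6, 180.3]), array([268. , 186.5]))] tcp [266.3 189.9]
```

View pics/k5.png

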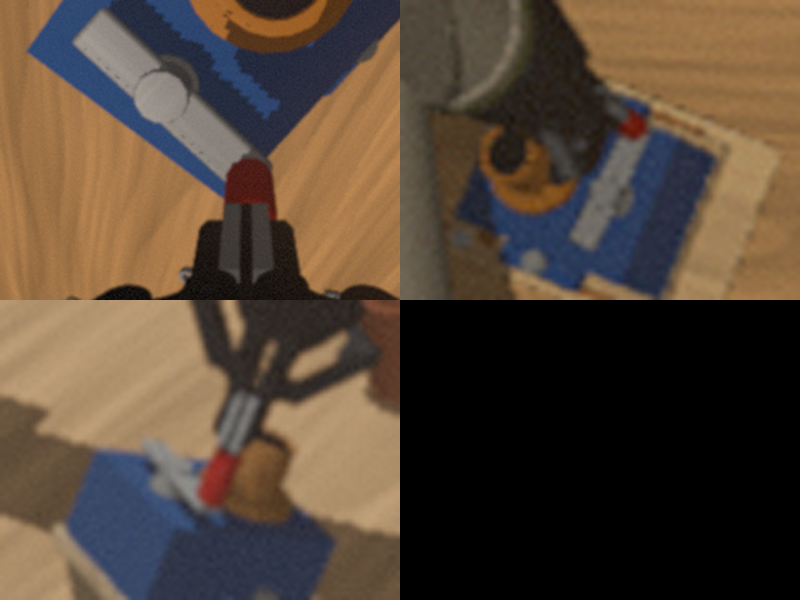

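The view shows the shut fingertips ending at the knob's top rather than around it. The pads reach about 20 mm less far than I assumed. I'll reopen, go 12 mm deeper and close again.

Call:
carry_out:
  commands:
    - [[0,0,-0.1,0,0,0],[0,0,-0.1,0,0,0],[0,0,0,0,0,0],[0,0,0,0,0,0],[0,0,0,0,0,0],[0,0,0,0,0,0],[0,0,0,0,0,0],[0,0,0,0,0,0],[0,0,0,0,0,0],[0,0,0.1,0,0,0],[0,0,0.1,0,0,0],[0,0,0.1,0,0,0],[0,0,0.1,0,0,0],[0,0,0.1,0,0,0],[0,0,0,0,0,0],[0,0,0,0,0,0]]
  hand: -1

```text
clock: 20.18
position: [0.5334, -0.0478, 0.1519]
ee_rot: [0.559, 0.787, -0.251, 0.065]
ft_force: [-0.8, 0.6, 0.6]
grip_width: 0.999
grasp_force: 0.0
```

Call:
carry_out:
  commands:
    - [[0,0,0,0,0,0],[0,0,0,0,0,0],[0,0,0,0,0,0],[0,0,0,0,0,0],[0,0,0,0,0,0],[0,0,0,0,0,0],[0,0,0,0,0,0],[0,0,0,0,0,0],[0,0,0,0,0,0],[0,0,0,0,0,0],[0,0,0,0,0,0],[0,0,0,0,0,0]]
  hand: 1
  force: 30

```text
clock: 21.18
position: [0.5345, -0.0476, 0.1522]
ee_rot: [0.559, 0.788, -0.25, 0.066]
ft_force: [5.0, -0.6, -0.8]
grip_width: 0.186
grasp_force: 29.4
```

```bash
python3 -c "
from h import *
st()"
```

```text
21.1833 hous mm [64.7  45.   13.16] F 0.8451221890996385 4.869315172521871 3.8666958227549157 M [ 0.41 -1.32  0.48] turn [ 0.   -0.01  6.64] 0.18588563058824645
```

The knob is gripped. Swinging it along the arc in two halves.

Call:
carry_out:
  commands:
    - [[-0.045,-0.05,0,0,0,0],[-0.045,-0.05,0,0,0,0],[-0.04,-0.055,0,0,0,0],[-0.04,-0.055,0,0,0,0],[-0.03,-0.06,0,0,0,0],[-0.03,-0.06,0,0,0,0],[-0.025,-0.065,0,0,0,0],[-0.025,-0.065,0,0,0,0],[-0.015,-0.065,0,0,0,0],[-0.015,-0.065,0,0,0,0],[-0.005,-0.07,0,0,0,0],[-0.005,-0.07,0,0,0,0],[0,0,0,0,0,0]]

```text
clock: 22.27
position: [0.5147, -0.0703, 0.1687]
ee_rot: [0.561, 0.786, -0.25, 0.07]
ft_force: [14.8, -16.1, 2.8]
grip_width: 0.19
grasp_force: 29.6
```

```bash
python3 -c "
from h import *
st()"
```

```text
22.2667 hous mm [97.35 34.43 13.33] F 12.27035899624403 19.493871686868818 1.4736223939350541 M [-3.01 -3.18  1.85] turn [0.05 0.04 6.58] 0.19036507695968566
```

Grip is good, but a radial load of about 22 N shows the tool's arc is a few mm too tight. I'll ease outward and lower the grip force.

Call:
carry_out:
  commands:
    - [[-0.06,0,0,0,0,0],[-0.06,0,0,0,0,0],[0,0,0,0,0,0],[0,0,0,0,0,0]]
  force: 20

```text
clock: 22.6
position: [0.5145, -0.071, 0.1689]
ee_rot: [0.56, 0.787, -0.25, 0.067]
ft_force: [6.7, -4.0, 1.3]
grip_width: 0.187
grasp_force: 29.8
```

```bash
python3 -c "
from h import *
st()"
```

```text
22.6 hous mm [98.12 34.48 13.12] F 4.121923573260539 7.649069192673532 4.402804689229636 M [-0.52 -1.4   0.72] turn [0.01 0.   6.63] 0.18723952802769409
```

Call:
carry_out:
  commands:
    - [[-0.04,-0.05,0,0,0,0],[-0.005,-0.06,0,0,0,0],[0,-0.07,0,0,0,0],[0,-0.07,0,0,0,0],[0.01,-0.07,0,0,0,0],[0.01,-0.07,0,0,0,0],[0.015,-0.065,0,0,0,0],[0,0,0,0,0,0]]

```text
clock: 23.27
position: [0.4975, -0.0759, 0.175]
ee_rot: [0.56, 0.787, -0.25, 0.066]
ft_force: [4.5, -5.2, 2.2]
grip_width: 0.194
grasp_force: 20.2
```

```bash
python3 -c "
from h import *
st()"
```

```text
23.2667 hous mm [110.31  20.29  13.07] F 6.23619561920198 6.040166491869646 4.20777122635567 M [-0.59 -1.05  0.54] turn [0.   0.   6.63] 0.19367343765626355
```

Call:
carry_out:
  commands:
    - [[0.02,-0.065,0,0,0,0],[0.025,-0.06,0,0,0,0],[0.03,-0.06,0,0,0,0],[0.03,-0.055,0,0,0,0],[0.035,-0.055,0,0,0,0],[0.035,-0.055,0,0,0,0],[0.04,-0.055,0,0,0,0],[0.04,-0.05,0,0,0,0],[0,0,0,0,0,0]]

```text
clock: 24.02
position: [0.4839, -0.0744, 0.1778]
ee_rot: [0.56, 0.787, -0.247, 0.073]
ft_force: [38.9, -20.6, -14.4]
grip_width: 0.17
grasp_force: 25.6
```

```bash
python3 -c "
from h import *
st()"
```

```text
24.0167 hous mm [114.62   6.99  13.89] F -0.0674395232246523 43.634878390603596 -11.319628297905783 M [-2.1  -8.23  4.31] turn [0.14 0.03 6.58] 0.16955650765322708
```

Resistance is 43 N. The scene camera will tell me whether this is the stop or a blockage, from the red blob against predicted positions. I'll ease off the load first.

Call:
carry_out:
  commands:
    - [[-0.04,0.05,0,0,0,0],[0,0,0,0,0,0]]

```text
clock: 24.18
position: [0.4842, -0.0745, 0.1776]
ee_rot: [0.56, 0.787, -0.248, 0.071]
ft_force: [26.8, -13.5, -7.1]
grip_width: 0.171
grasp_force: 23.9
```

```bash
cat > k.py <<'E'
from h import *
st();np.set_printoptions(precision=1,suppress=True)
for n in('top','scene','wrist'):
    p=camera_params(n);im=camera(n);w=im.astype(int);m=((w[:,:,0]>80)&(w[:,:,1]<60)&(w[:,:,2]<60)).astype(np.uint8)
    cc=proj(p,H(95,20,45));k,_,S,C=cv2.connectedComponentsWithStats(m);i=[j for j in range(1,k) if S[j,4]>4 and np.linalg.norm(C[j]-cc)<(80 if n=='wrist' else 22)]
    print(n,S[i].tolist(),C[i].tolist())
    for q in(0,.15,.3,.45):print(q,[proj(p,H(60+45*np.cos(q),45*np.sin(q),h)) for h in(53,35,17)])
    g=((abs(w[:,:,0]-w[:,:,2])<25)&(w.min(2)>95)).astype(np.uint8)  # grey steel bar
    ys,xs=np.nonzero(g);b=proj(p,H(60,0,17));s=np.hypot(xs-b[0],ys-b[1])<(60 if n=='wrist' else 14)
    if s.sum()>10:
        P=np.c_[xs[s],ys[s]].astype(np.float32);v=cv2.fitLine(P,cv2.DIST_HUBER,0,.01,.01).ravel();print('bar',s.sum(),np.degrees(np.arctan2(v[1],v[0])),v[2:])
        for q in(0,.15,.3,.45):
            d=proj(p,H(60+20*np.cos(q),20*np.sin(q),17))-proj(p,H(60-30*np.cos(q),-30*np.sin(q),17));print('  pred',q,np.degrees(np.arctan2(d[1],d[0])))
E
python3 k.py
```

```text
24.1833 hous mm [114.55   7.36  13.69] F 1.5225279720256233 29.849897623945825 -3.7486801438462996 M [-1.86 -5.68  3.02] turn [0.09 0.02 6.6 ] 0.17135297702870045
top [] []
0 [array([342.3, 247.6]), array([344.8, 248.7]), array([347.2, 249.8])]
0.15 [array([343. , 245.4]), array([345.4, 246.6]), array([347.9, 247.7])]
0.3 [array([343.4, 243.2]), array([345.8, 244.4]), array([348.2, 245.5])]
0.45 [array([343.4, 241. ]), array([345.9, 242.2]), array([348.3, 243.3])]
scene [[242, 171, 7, 13, 56]] [[245.55357142857142, 177.57142857142858]]
0 [array([248.8, 170.2]), array([246.3, 176.4]), array([243.8, 182.7])]
0.15 [array([250.3, 171.5]), array([247.7, 177.8]), array([245.2, 184. ])]
0.3 [array([252. , 172.8]), array([249.5, 179.1]), array([247. , 185.3])]
0.45 [array([254.1, 174.1]), array([251.5, 180.4]), array([249. , 186.6])]
bar 11 72.31765 [250.5 176.6]
  pred 0 -173.9630987789068
  pred 0.15 -179.17529176325894
  pred 0.3 174.05768505099033
  pred 0.45 164.7455970052285
wrist [[302, 210, 36, 55, 1158], [303, 219, 3, 17, 17], [333, 224, 1, 6, 6], [334, 231, 1, 6, 6]] [[318.62348877374785, 241.4853195164076], [303.52941176470586, 227.0], [333.0, 226.5], [334.0, 233.5]]
0 [array([320.1, 254.1]), array([319.5, 237.7]), array([319. , 224.4])]
0.15 [array([331.4, 261.2]), array([329.7, 244.2]), array([328.3, 230.4])]
0.3 [array([343.7, 266.7]), array([340.7, 249.2]), array([338.3, 235. ])]
0.45 [array([356.7, 270.3]), array([352.4, 252.6]), array([348.9, 238.1])]
```

The red blob matches q = 0 in both views: scene (245.6,177.6) and wrist u = 318.6 against a predicted 319.5. The keeper is on its stop. I'll open and retreat along the axis.

Call:
carry_out:
  commands:
    - [[0,0,0,0,0,0],[0,0,0,0,0,0],[0,0,0,0,0,0],[0,0,0,0,0,0],[0,0,0,0,0,0],[0,0,0,0,0,0],[0,0,0,0,0,0],[0,0,0,0,0,0],[0,0,0,0,0,0],[0,0,-0.3,0,0,0],[0,0,-0.5,0,0,0],[0,0,-0.5,0,0,0],[0,0,-0.5,0,0,0],[0,0,-0.5,0,0,0],[0,0,-0.5,0,0,0],[0,0,-0.5,0,0,0],[0,0,-0.3,0,0,0],[0,0,0,0,0,0],[0,0,0,0,0,0]]
  hand: -1

```text
clock: 25.92
position: [0.5048, -0.0037, 0.3011]
ee_rot: [0.559, 0.788, -0.25, 0.066]
ft_force: [0.5, 1.1, -0.9]
grip_width: 0.998
grasp_force: 0.0
```

```bash
sed -i 's/(0,.15,.3,.45)/(-.1,0,.1,.2)/g' k.py; python3 k.py
```

```text
25.9167 hous mm [112.61   1.72 157.4 ] F 0.8226124010312914 0.07148896587636382 3.826173578538722 M [ 0.48 -0.15  0.03] turn [-0.   -0.01  6.65] 0.9976357574168488
top [[322, 236, 4, 6, 10], [340, 245, 10, 8, 48]] [[323.4, 238.1], [344.1666666666667, 248.5625]]
-0.1 [array([341.7, 249. ]), array([344.2, 250.1]), array([346.6, 251.1])]
0 [array([342.3, 247.6]), array([344.8, 248.7]), array([347.2, 249.8])]
0.1 [array([342.8, 246.2]), array([345.3, 247.3]), array([347.7, 248.4])]
0.2 [array([343.1, 244.7]), array([345.6, 245.8]), array([348., 247.])]
bar 48 21.616833 [332.2 244.1]
  pred -0.1 27.6837542838928
  pred 0 21.200514935432555
  pred 0.1 14.727014368281257
  pred 0.2 8.298641031841559
scene [[243, 171, 8, 13, 61]] [[246.36065573770492, 177.18032786885246]]
-0.1 [array([248. , 169.3]), array([245.5, 175.6]), array([243. , 181.8])]
0 [array([248.8, 170.2]), array([246.3, 176.4]), array([243.8, 182.7])]
0.1 [array([249.7, 171. ]), array([247.2, 177.3]), array([244.7, 183.5])]
0.2 [array([250.8, 171.9]), array([248.3, 178.2]), array([245.8, 184.4])]
bar 83 10.810169 [260.  184.6]
  pred -0.1 -171.0517729709633
  pred 0 -173.9630987789068
  pred 0.1 -177.3003508718965
  pred 0.2 178.78024852524854
wrist [[314, 172, 18, 19, 258]] [[321.968992248062, 181.13565891472868]]
-0.1 [array([318.9, 180.9]), array([318.8, 176.1]), array([318.7, 171.9])]
0 [array([322.4, 184.1]), array([322.2, 179.2]), array([321.9, 174.8])]
0.1 [array([326.3, 186.9]), array([325.8, 181.8]), array([325.4, 177.3])]
0.2 [array([330.4, 189.4]), array([329.7, 184.1]), array([329.1, 179.5])]
bar 868 -46.935555 [356.  133.2]
  pred -0.1 136.26959017704687
  pred 0 130.73929424841734
  pred 0.1 125.2134158604012
  pred 0.2 119.68425531964051
```

All three views put the keeper at q ≈ 0 (±0.03), and the arm is clear. Handing in.

```bash
python3 -c "
from workcell import *
print(hand_in())"
```

```text
the job is handed in; nothing more can be done
None
```

The bronze bushing is pressed into the housing with its flange against the face, the red-knobbed keeper is swung onto its stop over it, and the job is handed in at about 26 s of the 69 s; `hand_in()` returned no verdict.

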